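Fit the washer's water-filter cartridge: push in, quarter turn

ROBOT

A 6-joint arm with a two-finger parallel gripper is mounted at the origin on a cart in front of the work surface, level with it; the furniture and walls round the work are solid. World frame = base frame: x ahead of the robot, y to its left, z up, the work surface at z = 0. Lengths are in m, angles in rad, forces in N, time in s.
With the tool pointing down it reaches from about 0.3 to 0.875 m from the base axis. Payload 6.4 kg.
Tool frame: the origin (TCP) lies at the very end of the fingers, on their centre line; the grasp point (between the pads) lies 19 mm behind it (ctrl.grip_point_offset is the distance from the TCP to the grasp point, in m); z points along the fingers, y is the direction in which the jaws open and shut (so a half turn about z gives the same grasp; the last joint's range is limited). The gripper opens to 88 mm and grips with 3 to 60 N. Pads are 18 mm wide; open, the fingers measure 123 mm over their backs; the gripper's body (75 mm by 187 mm) begins 45 mm behind the grasp point.
Start: joints at [-1.489, 0.181, 1.607, -0, 1.354, -0.206], TCP at [0.163, -0.551, 0.239] pointing down, gripper open.
Joint ranges: [-2.99, 2.99], [-0.89, 2.07], [0.3, 2.58], [-1.14, 4.28], [0, 2.63], [-3.12, 3.12]. Speed limits (rad/s): [2.57, 2.57, 3.01, 3.14, 3.14, 3.14].

INTERFACE

Orientations are given as a rotation vector (axis times angle).
In Python, from bench import ctrl, claw, solver, read_state, viewer, job_done, finder gives the robot as it stands. Calls block until the motion is done:
- ctrl.move_to(position, orientation): joint-space move of the TCP to a pose.
- ctrl.move_linear(position, rotation=None, velocity=0.15): straight line of the TCP; rotation=None keeps the orientation; velocity is the mean speed in m/s.
- ctrl.set_joints(angles): joint-space move.
- claw.grip(opening, grasp_force=None): finger opening in m; grasp_force is the grip in N (None keeps the last); returns when the fingers have stopped.
- ctrl.dwell(seconds).
- solver.inverse_kinematics(position, orientation): joint angles nearest the present ones, or None.
- read_state(): the state.
- viewer.snapshot(name): name is "scene" or "top"; returns (picture, depth): 420x560x3 uint8, red, green, blue; 420x560 float32, m along the optical axis (not along the pixel's ray), 0 where there is no reading.
- viewer.get_calibration(name): a dict with "fx", "fy", "cx", "cy" (pixels), "extrinsics" (4x4, takes a point from camera to world coordinates). Camera axes: x right, y up, looking along -z (the intrinsics and any distortion apply to the point x, -y, -z); pixel columns grow to the right and rows downward; lengths in m; the calibration is good to about 2 mm. A picture is of the moment at which its call begins. get_calibration takes no time and is no camera call.
A pose or a line that the arm cannot do raises ctrl.PlanningError and nothing moves.
- job_done(): hands the job in, once; it reports no verdict.
Trained networks look in the newest picture that a camera, given by its name, has taken for a name from the list of things; names that differ only in an ending like _2 or _b are one class to them, and where a whole thing is asked for, a point or a joint stands for the part that bears it (a point fixed in the world has none). Each returns a list of dicts, best first, with "p" (0 to 1); they miss things now and then, are a little off and sometimes report something else, mostly with a low value. They report only what shows in the picture. A call takes as long as a camera call. They do not tell look-alikes from the thing itself.
- finder.find_in(camera, query): "bbox" ([left, top, right, bottom] in pixels, round what is visible of it).
- finder.silhouettes(camera, query): "pixels" (420x560 bool, what is visible of it) and "bbox" ([left, top, right, bottom] in pixels, round what is visible of it).
- finder.pinpoint(camera, query): "pixel" ([column, row] in pixels: a listed point, or the origin of a listed thing).
The state is a dict: "time_s": time; "qpos": joint angles; "dq": joint speeds; "joint_efforts": joint torques, N m; "ee_pos": TCP position; "tcp_rot": TCP orientation; "force": force on the tool from outside, world axes, zero at the start; "wrist_torque": the same for the moment, N m; "gripper_width": finger opening in m.
Only numpy, scipy, OpenCV 4.12 (cv2) and the standard library are available. Lean on these libraries where they do the work, as an engineer would, in place of code of your own. Each camera call takes 0.05 s, during which the arm holds its last target.

TASK

Fit the green filter cartridge into the white filter head on the worktop: pass its lugs through the slots, push it fully down against the spring, then give it a quarter turn so that it locks, and let go. Leave the orange cartridge standing where it is.

Things in the scene. Friction and masses are not known exactly. Their poses are not given: they have to be found in the camera images.
- green_cartridge: The green (flange and handle) cartridge, upright, 80 mm tall, 0.12 kg. Origin: centre of underside; z up, x along handle and lugs. White body of radius 18, nose tapering to radius 13 in the lowest 6; two opposite lugs 16 wide reaching 35 from the axis at z 6-14; flange of radius 30 at z 26-33; handle bar 60 long (x), 14 thick (y), z 32-80, to be pinched across its thickness.
- orange_cartridge: A bystander of the same shape with orange flange and handle. Origin: centre of its underside.
- filter_head: Fixed white square filter head, 120x120, 36 mm high; origin: centre of underside, z up. Top plate z 28-36, hollow below (100 square). Opening: central hole 48 wide plus slots along the head's x, 30 wide, 84 end to end. Lugs enter along x; fully down, the flange rests on the plate (cartridge origin 10 mm above worktop). It turns freely, no stops; locked with handle along y (black dots). Brass stubs at +x, 28 long.
- plunger (a joint): Sprung steel plunger, radius 16, in the middle of the head, pushed down by the cartridge's nose. 0 = up (top 26 mm above worktop), 0.016 m = fully down (top at 10 mm); 2 N at the top, 5 N at the bottom. When a turned cartridge is let go it rises 4 mm until its lugs bear under the plate (about 0.012); unturned, it is pushed back up.
Not all that is in view belongs to the job. Of the things that look like the green_cartridge, take the one that is farthest from the robot's base at the start.

How it is judged:
By the outcome, as a careful person would: the job done as asked, in the order asked, and still so for the second after the job is handed in, with the robot touching nothing.
It also fails if it takes over 43 s, if anything falls off the work surface, if the arm or the gripper's body presses on something with over 40 N, if the wrist force passes 120 N, or if a joint passes its speed limit or range.

## Working session

There is one attempt and no reset: what is moved stays moved. The work goes in short steps, each a Python script; the robot and the scene stay as the last script left them, time stands still between calls to the robot, and variables do not carry over. Pictures are saved under pics/ and viewed, and the job is handed in when it is done.

```bash
ls; mkdir -p pics; cat > h.py <<'E'
from bench import ctrl, claw, solver, read_state, viewer, job_done, finder
import numpy as np, cv2
from scipy.spatial.transform import Rotation as R
def save(n,im): cv2.imwrite('pics/'+n+'.png',im[:,:,::-1])
def cloud(cam,d):
    c=viewer.get_calibration(cam); v,u=np.mgrid[0:d.shape[0],0:d.shape[1]]
    x=(u-c['cx'])/c['fx']*d; y=(v-c['cy'])/c['fy']*d
    P=np.stack([x,-y,-d],-1); E=np.array(c['extrinsics'])
    return P@E[:3,:3].T+E[:3,3]
E
python3 - <<'E'
from h import *
for c in ['scene','top']:
    im,d=viewer.snapshot(c); save(c+'0',im); np.savez('/tmp/'+c+'0.npz',im=im,d=d)
    k=viewer.get_calibration(c); print(c,k)
    for q in ['green_cartridge','orange_cartridge','filter_head']:
        for r in finder.find_in(c,q): print(q,r)
print(read_state())
E
```

```text
pics
scene {'fx': 464.7854544740831, 'fy': 464.7854544740831, 'cx': 276.03181547020546, 'cy': 209.27847892059918, 'extrinsics': array([[-0.02835759,  0.65306028, -0.75677481, -0.40082654],
       [-0.99958358, -0.02257005,  0.01797916,  0.08530703],
       [-0.00533897,  0.75696952,  0.65342837,  0.77714026],
       [ 0.        ,  0.        ,  0.        ,  1.        ]])}
green_cartridge {'bbox': [132.3, 217.7, 160.5, 254.6], 'p': 0.92}
green_cartridge {'bbox': [189.2, 213.9, 217.9, 246.1], 'p': 0.67}
green_cartridge {'bbox': [156.1, 183.5, 180.9, 220.8], 'p': 0.64}
orange_cartridge {'bbox': [369.2, 190.7, 394.2, 226.0], 'p': 0.71}
filter_head {'bbox': [242.5, 172.1, 276.2, 219.9], 'p': 0.92}
filter_head {'bbox': [154.4, 186.4, 179.5, 221.7], 'p': 0.71}
top {'fx': 449.4737439739685, 'fy': 449.4737439739685, 'cx': 278.1779991465542, 'cy': 206.41898882237544, 'extrinsics': array([[ 0.01953874,  0.99564855, -0.09111637,  0.36443279],
       [-0.99921128,  0.02259686,  0.03265275,  0.07738532],
       [ 0.0345696 ,  0.09040651,  0.99530478,  0.95523552],
       [ 0.        ,  0.        , 
[... 382 characters left out ...]
2, 168.5, 153.6, 208.5], 'p': 0.56}
{'time_s': 0.4, 'qpos': array([-1.48928793e+00,  1.80898002e-01,  1.60712865e+00,  2.12230038e-05,
        1.35380957e+00, -2.06282536e-01]), 'dq': array([ 0.00058321, -0.00289305, -0.002359  , -0.00011127,  0.00102458,
       -0.00103804]), 'joint_efforts': array([-8.13874340e-04, -4.33328354e+01, -3.41693294e+01,  7.01597426e-02,
        3.34360858e-02, -4.59739920e-05]), 'ee_pos': array([ 0.16323284, -0.55128296,  0.23859704]), 'tcp_rot': array([-3.10888571e+00, -4.50460726e-01, -5.63397875e-05]), 'force': array([-0.52112414,  0.7411061 , -1.59245388]), 'wrist_torque': array([-0.00796941,  0.0419139 ,  0.02468446]), 'gripper_width': 0.08793806379259853}
```

View pics/scene0.png

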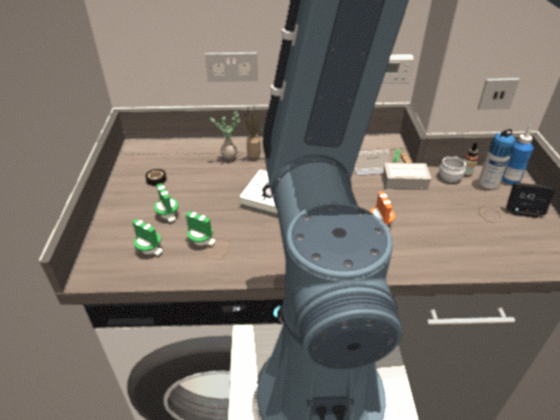

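View pics/top0.png

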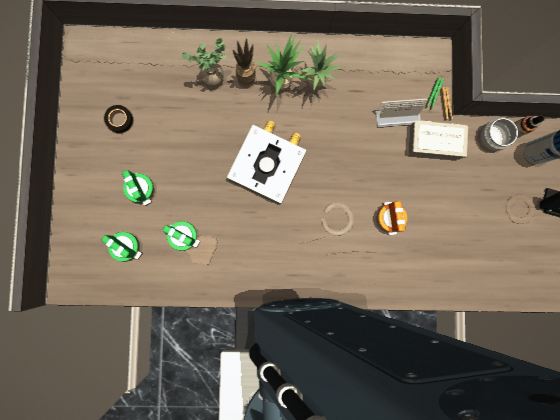

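```bash
python3 - <<'E'
from h import *
z=np.load('/tmp/top0.npz'); im=z['im']
cv2.imwrite('pics/crop.png',cv2.resize(im[110:270,90:320,::-1],None,fx=3.4,fy=3.4,interpolation=cv2.INTER_CUBIC))
P=cloud('top',z['d']); hsv=cv2.cvtColor(im,cv2.COLOR_RGB2HSV)
np.set_printoptions(precision=4,suppress=True)
for b in [(120,165,160,212),(160,218,203,254),(100,228,146,264),(372,198,414,236)]:
    s=np.s_[b[1]:b[3],b[0]:b[2]]; p=P[s].reshape(-1,3); h=hsv[s].reshape(-1,3)
    m=(h[:,1]>100)&(p[:,2]>0.02); print(b,m.sum(),np.median(h[m],0),p[m].mean(0),np.percentile(p[m][:,2],[5,50,95]))
    t=m&(p[:,2]>np.percentile(p[m][:,2],97)-0.006); q=p[t]
    c,(w,l),a=cv2.minAreaRect(q[:,:2].astype(np.float32)*1000); print(' handle',len(q),q.mean(0),'rect',c,w,l,a)
s=np.s_[115:215,220:315]; p=P[s].reshape(-1,3); m=(p[:,2]>0.028)&(p[:,2]<0.045)
print('head',p[m].mean(0),np.median(p[m][:,2]),cv2.minAreaRect(p[m][:,:2].astype(np.float32)*1000))
E
```

```text
(120, 165, 160, 212) 487 [ 65. 161. 213.] [0.4795 0.3304 0.0557] [0.0313 0.0505 0.0814]
 handle 151 [0.4799 0.3327 0.0855] rect (420.36474609375, 223.05123901367188) 309.42620849609375 40.53656768798828 61.53092956542969
(160, 218, 203, 254) 428 [ 65.  151.  228.5] [0.3849 0.2397 0.0541] [0.0313 0.0351 0.0821]
 handle 146 [0.3847 0.2408 0.0863] rect (371.395751953125, 175.62374877929688) 195.17271423339844 26.54617691040039 78.20025634765625
(100, 228, 146, 264) 511 [ 65. 161. 214.] [0.3615 0.3543 0.0569] [0.0312 0.0469 0.082 ]
 handle 156 [0.3606 0.3549 0.0914] rect (353.95452880859375, 232.77728271484375) 309.05731201171875 38.850887298583984 86.69271850585938
(372, 198, 414, 236) 515 [ 16. 190. 233.] [ 0.4303 -0.1853  0.0577] [0.0321 0.0544 0.0822]
 handle 152 [ 0.4316 -0.1887  0.0866] rect (386.19537353515625, -67.15664672851562) 58.339447021484375 286.46197509765625 20.073427200317383
head [0.5385 0.0725 0.0364] 0.036576591953410675 ((549.22900390625, 67.93343353271484), (124.30348205566406, 148.646240234375), 65.75517272949219)
```

View pics/crop.png

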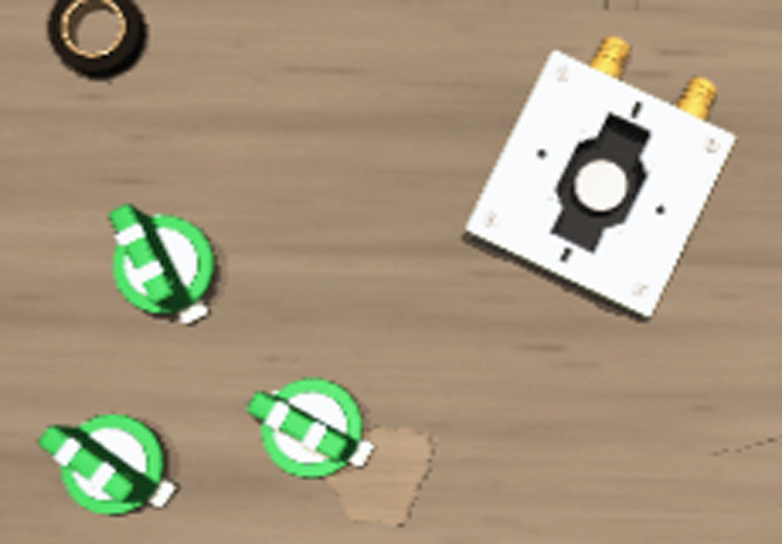

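Things that could be taken for the green cartridge are at pixels (137,187), (181,236) and (122,246). They lie about 0.58, 0.45 and 0.51 m from the base. The first, at (137,187), is the farthest, and the crop confirms it is green, upright and clear of its neighbours. The head is at (267,163), with brass stubs (its +x) toward the top and right of the picture. Next I'll refine the poses.

```bash
cat >> h.py <<'E'
def onplane(cam,uv,z):
    c=viewer.get_calibration(cam); E=np.array(c['extrinsics']); uv=np.asarray(uv,float).reshape(-1,2)
    r=np.stack([(uv[:,0]-c['cx'])/c['fx'],-(uv[:,1]-c['cy'])/c['fy'],-np.ones(len(uv))],-1)@E[:3,:3].T
    t=(z-E[2,3])/r[:,2]; return (E[:3,3]+t[:,None]*r)[:,:2]
E
python3 - <<'E'
from h import *
np.set_printoptions(precision=4,suppress=True)
z=np.load('/tmp/top0.npz'); im=z['im']; P=cloud('top',z['d'])
hsv=cv2.cvtColor(im,cv2.COLOR_RGB2HSV)
# cartridge handle top
def sub(b,zlo,zhi):
    m=np.zeros(im.shape[:2],bool); m[b[1]:b[3],b[0]:b[2]]=1
    return m&(P[...,2]>zlo)&(P[...,2]<zhi)
b=(115,160,165,215)
m=sub(b,.075,.086); m=cv2.morphologyEx(m.astype(np.uint8),cv2.MORPH_OPEN,np.ones((3,3)))>0
q=P[m][:,:2]; print('handle',m.sum(),P[m].mean(0),cv2.minAreaRect((q*1000).astype(np.float32)))
C=np.cov(q.T); w,V=np.linalg.eigh(C); print('yaw',np.degrees(np.arctan2(V[1,1],V[0,1])),'sd',np.sqrt(w))
m=sub(b,.029,.037); q=P[m][:,:2]; print('flange',m.sum(),cv2.minEnclosingCircle((q*1000).astype(np.float32)))
# head
m=sub((215,110,320,215),.032,.042)
m=cv2.morphologyEx(m.astype(np.uint8),cv2.MORPH_OPEN,np.ones((3,3)))
n,l,st,ce=cv2.connectedComponentsWithStats(m); i=1+st[1:,4].argmax()
cs,_=cv2.findContours((l==i).astype(np.uint8),cv2.RETR_CCOMP,cv2.CHAIN_APPROX_NONE)
for c in cs:
    if len(c)>25:
        xy=onplane('top',c,.036)*1000; r=cv2.minAreaRect(xy.astype(np.float32)); print('head',len(c),r)
wm=((hsv[...,1]<45)&(hsv[...,2]>190)).astype(np.uint8); wm[:110]=0;wm[215:]=0;wm[:,:215]=0;wm[:,320:]=0
cs,_=cv2.findContours(wm,cv2.RETR_CCOMP,cv2.CHAIN_APPROX_NONE)
for c in cs:
    if len(c)>25: print('white',len(c),cv2.minAreaRect((onplane('top',c,.036)*1000).astype(np.float32)))
m=((hsv[...,1]>130)&(hsv[...,0]>10)&(hsv[...,0]<30)); m[:110]=0;m[150:]=0;m[:,:250]=0;m[:,310:]=0
n,l,st,ce=cv2.connectedComponentsWithStats(m.astype(np.uint8)); print(st,onplane('top',ce,.018))
for q in ['green_cartridge','filter_head','plunger']:
    for r in finder.pinpoint('top',q): print(q,r,onplane('top',r['pixel'],0 if q!='plunger' else .026))
E
```

```text
handle 223 [0.4807 0.3345 0.0799] ((481.3924560546875, 335.78900146484375), (59.8533935546875, 15.142508506774902), 28.0637264251709)
yaw -152.84210437386199 sd [0.0041 0.017 ]
flange 296 ((481.930419921875, 335.33367919921875), 29.947999954223633)
head 209 ((537.776611328125, 72.81653594970703), (123.8105239868164, 123.80915069580078), 65.7562255859375)
head 106 ((537.5098266601562, 72.13017272949219), (52.883846282958984, 86.23533630371094), 64.60279846191406)
white 39 ((536.2362060546875, 73.12747192382812), (29.370494842529297, 26.927200317382812), 1.3296819925308228)
white 212 ((538.165283203125, 73.54080200195312), (124.30995178222656, 124.09391021728516), 65.7096939086914)
white 105 ((538.4634399414062, 73.15586853027344), (50.10537338256836, 87.23792266845703), 64.88977813720703)
[[     0      0    560    420 235024]
 [   264    121     11     12     87]
 [   289    133     12     12     89]] [[0.4437 0.0437]
 [0.6214 0.0687]
 [0.5969 0.0139]]
green_cartridge {'pixel': [128.5, 244.0], 'p': 0.9} [[0.3657 0.3582]]
green_cartridge {'pixel': [186.5, 235.3], 'p': 0.82} [[0.3864 0.2382]]
filter_head {'pixel': [266.4, 167.8], 'p': 0.59} [[0.5347 0.073 ]]Traceback (most recent call last):
  File "<stdin>", line 29, in <module>
ValueError: it knows: filter_head, green_cartridge, orange_cartridge
```

```bash
cat >> h.py <<'E'
def ori(deg): return (R.from_euler('z',deg,degrees=True)*R.from_euler('x',180,degrees=True)).as_rotvec()
C=np.array([.4812,.3357]); CY=27.7
H=np.array([.538,.0730]); HY=-24.3
E
python3 - <<'E'
from h import *
np.set_printoptions(precision=3,suppress=True)
print(R.from_rotvec(read_state()['tcp_rot']).as_matrix())
for k in [0,180]:
  print('pick',k,solver.inverse_kinematics([*C,.15],ori(CY+k)),solver.inverse_kinematics([*C,.039],ori(CY+k)))
  for d in [0,90]: print('head',k,d,solver.inverse_kinematics([*H,.15],ori(HY+k+d)),solver.inverse_kinematics([*H,.049],ori(HY+k+d)))
E
```

```text
[[ 0.959  0.284 -0.   ]
 [ 0.284 -0.959  0.   ]
 [ 0.    -0.    -1.   ]]
pick 0 [0.407 0.299 1.653 0.    1.19  1.494] [0.407 0.458 1.7   0.    0.984 1.494]
head 0 0 [-0.084  0.208  1.767 -0.     1.167  1.911] [-0.084  0.362  1.813 -0.     0.966  1.911]
head 0 90 [-0.084  0.208  1.767  0.     1.167  0.34 ] [-0.084  0.362  1.813  0.     0.966  0.34 ]
pick 180 [ 0.407  0.299  1.653  0.     1.19  -1.647] [ 0.407  0.458  1.7    0.     0.984 -1.647]
head 180 0 [-0.084  0.208  1.767  0.     1.167 -1.231] [-0.084  0.362  1.813  0.     0.966 -1.231]
head 180 90 [-0.084  0.208  1.767 -0.     1.167 -2.801] [-0.084  0.362  1.813 -0.     0.966 -2.801]
```

```bash
python3 - <<'E'
from h import *
np.set_printoptions(precision=4,suppress=True)
ctrl.move_to([*C,.16],ori(CY)); print(read_state()['time_s'])
claw.grip(.05)
im,d=viewer.snapshot('top'); save('above',im)
ctrl.move_linear([*C,.040],velocity=.1)
s=read_state(); print(s['time_s'],s['ee_pos'],s['force'])
claw.grip(0.0,35); s=read_state(); print(s['time_s'],s['gripper_width'],s['force'],s['wrist_torque'])
im,d=viewer.snapshot('top'); save('grip',im)
im2,d=viewer.snapshot('scene'); save('grip2',np.hstack([im[100:300,60:320],im2[140:340,60:320]]))
E
```

```text
3.8
5.9083 [0.4818 0.336  0.0408] [ 0.2077  0.2075 -0.3333]
6.5417 0.013758321325691766 [ 0.8426 -0.1297  0.3632] [ 0.0102  0.0308 -0.0112]
```

View pics/grip2.png

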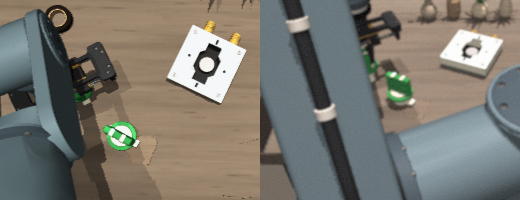

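The gripper holds the handle with a width of 13.8 mm. Both views show the fingers on the chosen cartridge near (135,170), partly hidden by the arm. Next I lift it, carry it to the head and look again.

```bash
python3 - <<'E'
from h import *
np.set_printoptions(precision=4,suppress=True)
ctrl.move_linear([*C,.14],velocity=.15)
ctrl.move_to([*H,.14],ori(HY))
ctrl.dwell(.2)
s=read_state(); print(s['time_s'],s['gripper_width'],s['ee_pos'],s['force'],s['wrist_torque'])
im,d=viewer.snapshot('top'); im2,d2=viewer.snapshot('scene'); np.savez('/tmp/pre.npz',im=im,d=d,im2=im2,d2=d2)
save('pre',cv2.resize(np.hstack([im[90:250,190:350],im2[130:290,190:350]]),None,fx=2.5,fy=2.5))
E
```

```text
8.7083 0.013518751074430516 [0.5379 0.0743 0.1399] [ 0.0603 -0.3819 -1.0812] [ 0.0668 -0.026   0.0424]
```

View pics/pre.png

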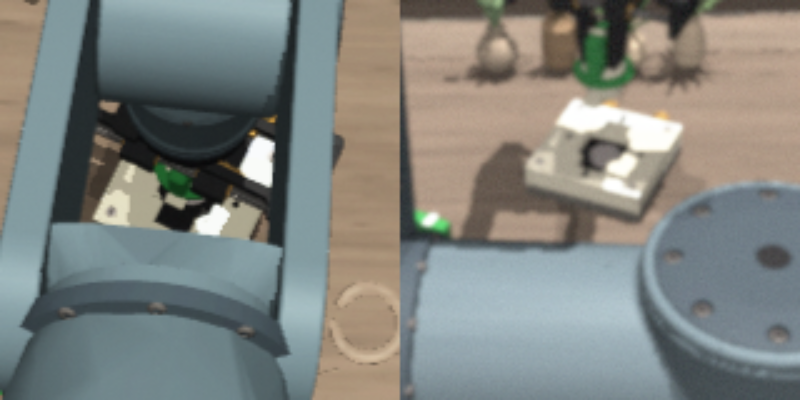

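The cartridge is held straight above the head, with the flange at (605,75) in the right-hand crop. Next I lower it in steps with force checks.

```bash
python3 - <<'E'
from h import *
np.set_printoptions(precision=4,suppress=True)
ctrl.move_linear([*H,.078],ori(HY),velocity=.1)
for z in [.072,.069,.066,.063,.060,.057,.054,.0525,.0515]:
    ctrl.move_linear([*H,z],ori(HY),velocity=.03)
    s=read_state(); print(round(s['time_s'],2),z,s['ee_pos'],s['force'],s['wrist_torque'],s['gripper_width'])
    if abs(s['force'][2]+1.1)>12 or np.hypot(*s['force'][:2])>8: print('STOP');break
im2,d2=viewer.snapshot('scene'); save('in',cv2.resize(im2[130:290,190:350],None,fx=3,fy=3))
E
```

```text
9.93 0.072 [0.538 0.073 0.072] [-0.2373 -0.0661 -0.8329] [ 0.0339  0.0431 -0.0125] 0.01343221475708321
10.18 0.069 [0.5378 0.073  0.0688] [ 0.2627  0.6478 -1.1819] [ 0.0923 -0.0113  0.0267] 0.013733815055653246
10.43 0.066 [0.5382 0.073  0.0661] [-0.001  -0.3408 -1.2911] [ 0.0035 -0.0173 -0.0013] 0.013918372054010595
10.68 0.063 [0.5382 0.073  0.0631] [ 0.2472 -0.55    1.0341] [ 0.0471 -0.0602 -0.0178] 0.013780462947588737
10.93 0.06 [0.5382 0.073  0.06  ] [0.1871 0.0467 1.808 ] [ 0.0625 -0.0542 -0.0522] 0.013654658757978768
11.18 0.057 [0.5381 0.073  0.057 ] [-0.386   0.4591  1.8915] [ 0.0253 -0.0973 -0.0481] 0.013376148620583776
11.43 0.054 [0.5381 0.073  0.0539] [0.5014 0.2818 2.7506] [ 0.076  -0.0502 -0.0491] 0.014005983204668193
11.68 0.0525 [0.5381 0.073  0.0525] [0.2041 0.2173 2.3524] [ 0.0344 -0.0749  0.0385] 0.013623468274341142
11.93 0.0515 [0.5381 0.073  0.0516] [ 0.4727 -0.8879  2.5637] [ 0.0682 -0.1116  0.0103] 0.013926344540651682
```

View pics/in.png

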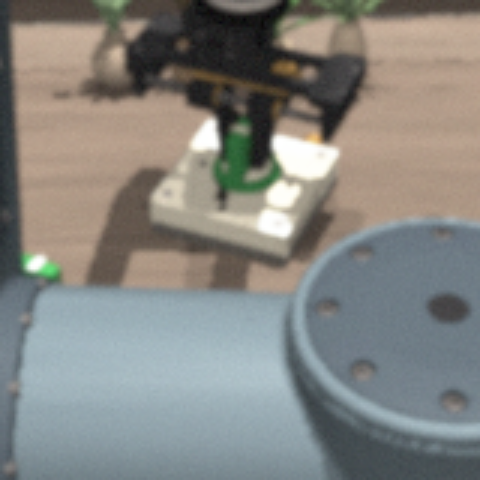

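It is entering cleanly, with only the spring force on the tool (about 4 N over the unloaded reading). I'll keep going until it seats.

```bash
python3 - <<'E'
from h import *
np.set_printoptions(precision=4,suppress=True)
for z in [.0508,.0503,.0498,.0493,.0488,.0483]:
    ctrl.move_linear([*H,z],ori(HY),velocity=.02); ctrl.dwell(.1)
    f=[]
    for _ in range(4): f.append(read_state()['force']); ctrl.dwell(.02)
    f=np.mean(f,0); s=read_state(); print(round(s['time_s'],2),z,s['ee_pos'],f,s['wrist_torque'])
    if f[2]>8: print('SEATED');break
E
```

```text
12.39 0.0508 [0.5381 0.073  0.0508] [0.5789 0.1519 3.3258] [-0.0091 -0.1323  0.0175]
12.81 0.0503 [0.538  0.073  0.0503] [ 0.7155 -0.1866  3.3643] [ 0.0351 -0.1323  0.0477]
13.22 0.0498 [0.5381 0.073  0.0501] [ 0.3531 -0.2607  5.7465] [-0.0161 -0.0299  0.007 ]
13.64 0.0493 [0.5381 0.073  0.05  ] [-1.9966 -0.7442  9.6446] [0.0267 0.2885 0.0283]
SEATED
```

It seated at TCP z 0.050, where the force rises sharply. Now the quarter turn, done in increments.

```bash
python3 - <<'E'
from h import *
np.set_printoptions(precision=4,suppress=True)
ctrl.move_linear([*H,.0500],ori(HY),velocity=.02)
for a in [15,30,45,60,75,90]:
    ctrl.move_to([*H,.0500],ori(HY+a))
    s=read_state(); print(round(s['time_s'],2),a,s['ee_pos'],s['force'],s['wrist_torque'],s['gripper_width'])
    if np.linalg.norm(s['force'])>20: print('STOP');break
ctrl.dwell(.15); s=read_state(); print(s['qpos'],s['ee_pos'],s['force'])
im2,d2=viewer.snapshot('scene'); save('turn',cv2.resize(im2[130:290,190:350],None,fx=3,fy=3))
E
```

```text
14.25 15 [0.538 0.073 0.05 ] [-0.5635 -0.9301  4.9453] [ 0.0607 -0.0504  0.0689] 0.013594011898302116
14.61 30 [0.538  0.0731 0.05  ] [ 0.7447 -0.1002  5.6342] [ 0.0351 -0.064   0.0606] 0.013820156508822177
14.97 45 [0.538 0.073 0.05 ] [ 0.0712 -0.5598  5.8369] [ 0.0854 -0.0418  0.0483] 0.013706170113517461
15.32 60 [0.538 0.073 0.05 ] [ 0.9751 -0.2161  4.538 ] [ 0.0672 -0.077   0.0607] 0.013433845330586384
15.68 75 [0.5379 0.0731 0.05  ] [-0.2929 -0.131   5.5747] [ 0.0289 -0.0596  0.0373] 0.013468380922829492
16.04 90 [0.5379 0.073  0.05  ] [0.4976 0.0067 5.3443] [-0.013  -0.0528  0.0314] 0.013765461055121931
[-0.0838  0.3603  1.8129  0.      0.9687  0.352 ] [0.5379 0.0731 0.05  ] [ 0.4433 -0.0394  4.9309]
```

View pics/turn.png

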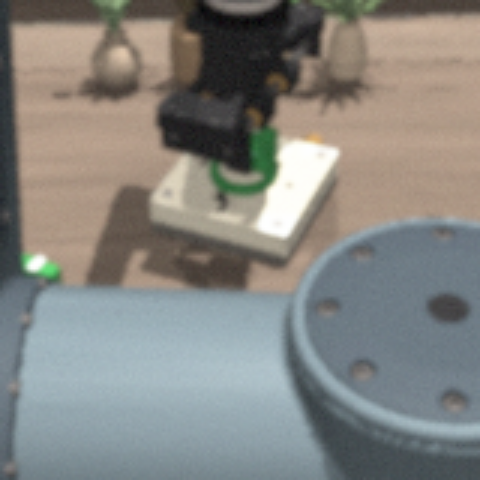

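The handle has turned a quarter and now lies across the head's slots. I'll ease it up to the lug stop, release, back off and check.

```bash
python3 - <<'E'
from h import *
np.set_printoptions(precision=4,suppress=True)
for z in [.052,.0535]:
    ctrl.move_linear([*H,z],ori(HY+90),velocity=.02); s=read_state(); print(z,s['ee_pos'],s['force'])
claw.grip(.045); ctrl.dwell(.1)
ctrl.move_linear([*H,.17],ori(HY+90),velocity=.15)
ctrl.move_to([.35,-.30,.28],ori(-60))
ctrl.dwell(.2)
s=read_state(); print(s['time_s'],s['force'],s['gripper_width'])
im,d=viewer.snapshot('top'); im2,d2=viewer.snapshot('scene'); save('end_top',im)
save('end',cv2.resize(np.hstack([im[90:250,190:350],im2[130:290,190:350]]),None,fx=2.5,fy=2.5))
P=cloud('top',d); m=np.zeros(d.shape,bool); m[110:215,215:320]=1
h=m&(P[...,2]>.075)&(P[...,2]<.11); h=cv2.morphologyEx(h.astype(np.uint8),cv2.MORPH_OPEN,np.ones((3,3)))>0
print('handle',h.sum(),P[h].mean(0),np.median(P[h][:,2]),cv2.minAreaRect((P[h][:,:2]*1000).astype(np.float32)))
hs=cv2.cvtColor(im,cv2.COLOR_RGB2HSV); f=m&(hs[...,1]>90)&(P[...,2]>.04)&(P[...,2]<.056); print('flange z',f.sum(),np.percentile(P[f][:,2],[25,50,75]))
pl=m&(hs[...,1]<45)&(P[...,2]>.03)&(P[...,2]<.042); print('plate z',np.median(P[pl][:,2]))
E
```

```text
0.052 [0.5378 0.073  0.0519] [1.0667 0.528  2.184 ]
0.0535 [0.5378 0.0731 0.0534] [ 0.8012 -0.1923  2.8368]
20.1833 [-0.8383 -1.0288 -0.2009] 0.045337046997546676
handle 263 [0.5358 0.0744 0.0926] 0.09400312817980672 ((537.4705200195312, 74.45405578613281), (60.408443450927734, 15.335494995117188), 65.47511291503906)
flange z 211 [0.0466 0.0477 0.0486]
plate z 0.036693062531116094
```

View pics/end.png

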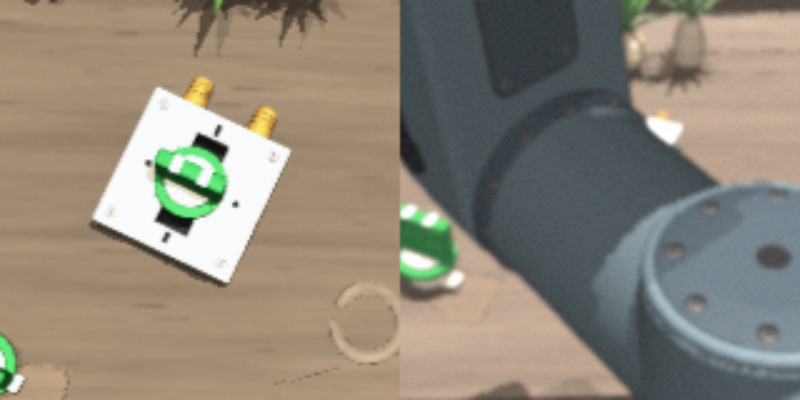

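View pics/end_top.png

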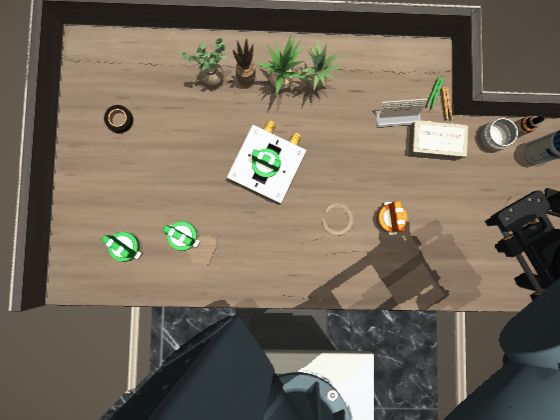

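The cartridge sits in the head at (265,162) with its handle along the line of black dots. The handle top is at z 0.094 and the flange at 0.0475, which matches the locked height of 14 mm. The orange cartridge still stands at (393,217).

```bash
python3 -c "
from h import *
job_done()"
```

```text
the job is handed in; nothing more can be done
```

The green cartridge is locked in the filter head, the gripper has let go, and the job is handed in at about 20 s of the 43 s allowed.

- **What I did:** I took the farthest of the three green look-alikes (top-camera pixel 137,187) and put its lugs through the slots. I then pushed until the flange met the plate, felt as a sharp force rise to about 10 N. Holding it there, I turned it 90°, eased it up to the lug stop, released it and backed the arm away.
- **Last checks:**
  - The handle lies at 65.5°; locked is about 65.7°.
  - The handle top is at 94 mm and the flange top at about 47.5 mm, so the cartridge sits 14 mm above the worktop, the expected locked height.
  - The orange cartridge and the other two green ones stand where they were, and the robot touches nothing.
- **What didn't work or couldn't be checked:**
  - The pinpoint network missed the chosen cartridge, so I located it from depth and colour instead.
  - The plunger cannot be searched for by name and is hidden under the cartridge, so its position is only inferred from the cartridge's height.
  - In the last scene picture the arm hides the head, so the final check rests on the top camera alone.

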